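# Snap the bearing cap into the washer's drain pump

## Robot

A 6-joint arm with a two-finger parallel gripper is mounted at the origin on the work surface. World frame = base frame: x ahead of the robot, y to its left, z up, the work surface at z = 0. Lengths are in mm, angles in rad, forces in N, time in s.
With the tool pointing down it reaches from about 400 to 925 mm from the base axis. Payload 12.5 kg.
Tool frame: the origin (TCP) lies at the very end of the fingers, on their centre line; the grasp point (between the pads) lies 19 mm behind it; z points along the fingers, y is the line along which they close (so a half turn about z gives the same grasp; the last joint's range is limited). The gripper opens to 95 mm and grips with 3 to 60 N. Pads are 20 mm wide; open, the fingers measure 119 mm over their backs; the gripper's body (75 mm by 180 mm) begins 59 mm behind the grasp point.
Start: joints at [1.187, 0.491, 1.559, -0, 1.092, -0.106], TCP at [171.383, 601.061, 214.661] pointing down, gripper open.
Joint ranges: [-3.1, 3.1], [-0.84, 2.19], [0.05, 2.79], [-1.13, 4.28], [0.06, 2.93], [-2.69, 2.69]. Speed limits (rad/s): [2.22, 2.22, 2.79, 3.14, 3.14, 3.14].

## Interface

Orientations are given as [roll, pitch, yaw] about the fixed x, y, z axes, in that order (R = Rz(yaw) Ry(pitch) Rx(roll)).
In Python, from cell import state, imaging, env, spot_in, mark_of gives the robot as it stands. The module is installed in compiled form; this text tells all that it offers.
- The arm moves only by the tool step_arm, never from a script. Its argument "increments" is a list of rows, each an object with "slide": the shift along the tool's x, y, z in m, a list of three; "roll": the turn about the tool's z in rad. A call has 1 to 5 rows; each row is the pose to reach, as a shift and turn from the pose commanded when the call began, along the tool's axes at that moment; what a row does not reach only later rows make up. A row lasts 1/8 s, in which the tool goes at most 62.5 mm and 10.7 degrees, less where a joint would pass 70% of its speed; a pose out of reach is approached as far as the arm can. A call with a gripper value outside its range is refused whole. "fingers" is the opening, from 0 (shut) to 1 (fully open), set as the call begins (left out, the last holds). The fingers move at their own pace and stop on an object; the grip force is fixed at half the most. Time passes only in rows, so rows that repeat a pose let the fingers close. It gives the time, the measured TCP pose, the force, the opening and the grip force at its end, in the units of the state.
- state(): the state, without advancing time (a new reading comes with each control period).
- imaging.read_camera(name): name is "side" or "top"; returns a dict with "color" (400x640x3 uint8, red, green, blue), "z_map" (400x640 float32, mm along the optical axis (not along the pixel's ray), 0 where there is no reading), "intrinsics" (3x3 intrinsics, pixels), "camera_from_world" (4x4, takes a point from world to camera coordinates). Camera axes: x right, y up, looking along -z (the intrinsics and any distortion apply to the point x, -y, -z); pixel columns grow to the right and rows downward; lengths in mm; the calibration is good to about 2 mm. A picture is of the moment at which its call begins.
- env.job_done(): hands the job in; it is judged then, once.
Trained networks look in the newest picture that a camera, given by its name, has taken for a name from the list of things; names that differ only in an ending like _2 or _b are one class to them, and where a whole thing is asked for, a point or a joint stands for the part that bears it (a point fixed in the world has none). Each returns a list of dicts, best first, with "confidence" (0 to 1); they miss things now and then, are a little off and sometimes report something else, mostly with a low value. They report only what shows in the picture. A call takes as long as a camera call. They do not tell look-alikes from the thing itself.
- spot_in(camera, target): "bbox" ([left, top, right, bottom] in pixels, round what is visible of it).
- mark_of(camera, target): "uv" ([column, row] in pixels: a listed point, or the origin of a listed thing).
The state is a dict: "t": time; "joints": joint angles; "qvel": joint speeds; "tau": joint torques, N m; "eef_pos": TCP position; "tcp_rot": TCP orientation; "ft_force": force on the tool from outside, world axes, zero at the start; "moment": the same for the moment, N m; "opening": opening from 0.0 (shut) to 1.0 (fully open); "grip_force": force on a finger pad.
Only numpy, scipy, OpenCV 4.12 (cv2) and the standard library are available. Lean on these libraries where they do the work, as an engineer would, in place of code of your own. Each camera call takes 0.05 s, during which the arm holds its last target. There are 200 camera calls.

## Task

Set the bearing cap into the round recess of the drain-pump housing and let go of it, so that it rests on the detent balls in the mouth. Then take the hand pusher from its stand and, with the pusher and not with the fingers, press the cap straight down until it snaps fully home, flange flush with the rim; press with care, the plastic housing cracks if more than 30 N is put on the cap through the pusher. Hang the pusher back in its stand and leave the other things where they are.

Things in the scene. Friction and masses are not known exactly. Their poses are not given: they have to be found in the camera images.
- cap: Bearing cap to be fitted, plain aluminium, loose, right way up, about 100 g. From below: round plug 50 mm across, 12 mm tall, with a lead-in cone (41 mm across at the bottom) and a waist; a flange 51 mm across from 12 to 16 mm up; a flat-topped round grip boss 22 mm across from 16 to 32 mm up. Origin: centre of the underside, z up.
- pump: Drain-pump housing, fixed: grey plastic block 96 x 96 mm on a black base plate 116 x 116 mm, rim 44 mm above the counter, round recess in its top (see mouth and seat). A pipe stub, below the rim, reaches 74 mm from the centre along its own +x. Origin: centre of the underside, on the counter.
- mouth (a point): Centre of the recess mouth at the rim, 44 mm above the counter; z up. The recess is 54 mm across, 16 mm deep, its mouth chamfered 2 mm. A cap set in it comes to rest on four sprung steel detent balls in the wall, its underside about 7 mm below this point.
- seat (a point): Centre of the recess floor, 28 mm above the counter; z up. Pressed down from its rest, about 9 mm above this, the cap yields to a resistance that climbs to between 11 and 17 N within about 5 mm; then the resistance drops, the cap snaps down and the balls hold it with its underside on this floor and its flange level with the rim. There it is rigid.
- pusher: Hand pusher hanging upright in its stand, about 0.2 kg: steel collar 52 mm across, 6 mm thick; above it a round wooden handle 28 mm across from 6 to 76 mm up; below it a flat-ended black nose 25 mm across that reaches 15 to 49 mm below the collar. This setting differs each time, is not measured, and does not shift under load. Origin: centre of the collar's underside, z up.
- stand: Wooden stand for the pusher, fixed: block 76 x 76 mm, 55 mm tall, with a hole 37 mm across right through its middle; the pusher hangs in it by the collar, its origin level with the stand's top. Origin: centre of the underside, on the counter.
- spool: Bystander, to be left alone: small wooden thread spool, 30 mm across, 32 mm tall, standing. Origin: centre of the underside.
- dial: Bystander, to be left alone: white appliance dial: a disc 60 mm across and 8 mm thick with a straight finger bar across its top, 24 mm tall in all (not the cap). Origin: centre of the underside.
- clothes_peg: Bystander, to be left alone: wooden clothes peg lying flat, 72 x 13 mm, 14 mm tall. Origin: centre of the underside.
- gasket: Bystander, to be left alone: black rubber ring, 56 mm outside, 38 mm inside, 6 mm thick, lying flat. Origin: centre of the underside.
Mind the look-alikes: they are no part of the job. Leave any orange or yellow look-alike of the stand alone. Leave any blue look-alike of the cap alone.

How it is judged (in metres and radians):
On the way, in this order (a step that is already met when the one before it is completed fails the run):
1. the cap rests on the detent balls in the mouth of the recess, level and let go, not yet pressed (z of cap in the frame of seat between 0.006 and 0.0115 m and horizontal distance between cap and seat below 0.003 m and angle between cap's own z axis and vertical below 0.12 rad and contact force between each of the fingers, pusher and cap below 0.3 N and linear speed of cap below 0.02 m/s), for 0.2 s.
2. the pusher presses on the cap, which still sits in the mouth (z of cap in the frame of seat above 0.004 m and horizontal distance between cap and seat below 0.003 m and contact force between pusher and cap above 4 N and contact force between the fingers and cap below 0.3 N), for 0.02 s.
3. the cap is home, with no finger on it (z of cap in the frame of seat between -0.002 and 0.002 m and horizontal distance between cap and seat below 0.003 m and angle between cap's own z axis and vertical below 0.07 rad and contact force between the fingers and cap below 0.3 N), for 0.1 s.
At the end, for the whole second after the job is handed in: The cap is home: its underside within 2 mm of the recess floor in height, within 3 mm of the recess axis and within 0.07 rad of level. The pusher hangs in its stand: collar within 3 mm of the stand's top, within 9 mm of its middle, within 0.08 rad of upright. Cap and pusher are at rest (z of cap in the frame of seat between -0.002 and 0.002 m and horizontal distance between cap and seat below 0.003 m and angle between cap's own z axis and vertical below 0.07 rad and linear speed of each of cap, pusher below 0.01 m/s and horizontal distance between pusher and stand below 0.009 m and z of pusher in the frame of stand between 0.052 and 0.058 m and angle between pusher's own z axis and vertical below 0.08 rad); the robot touches nothing.
It fails at once if more than 30 N is put on the cap through the pusher (contact force between pusher and cap above 30 N).
It fails at once if the cap is pressed past the detent balls with the fingers (contact force between the fingers and cap above 2 N and z of cap in the frame of seat below 0.0055 m and horizontal distance between cap and seat below 0.01 m).
It fails at once if a bystander (spool, dial, clothes peg or gasket) is moved by more than 30 mm (distance of any of spool, dial, clothes_peg, gasket from where it was at the start of the episode above 0.03 m).
It also fails if it takes over 72 s, if anything falls off the work surface, if the arm or the gripper's body presses on something with over 40 N, if the wrist force passes 120 N, or if a joint passes its speed limit or range.

## Working session

There is one attempt and no reset: what is moved stays moved. The work goes in short steps, Python scripts to look and compute and a tool call to move; the robot and the scene stay as the last step left them, time stands still between calls to the robot, and variables do not carry over. Pictures are saved under pics/ and viewed, at most 10 in all, crops included, and the job is handed in when it is done.

Besides the shell and the picture viewer there is one more tool, called after "Emit:" by a JSON object that holds its "api" and its "payload", one argument or row to a line. step_arm: Moves the arm, as the interface text tells. Its arguments: {"type":"object","properties":{"increments":{"type":"array"},"fingers":{"type":"number"}},"required":["increments"]}

```bash
mkdir -p pics; cat > h.py <<'E'
import numpy as np, cv2
from cell import state, imaging, env, spot_in, mark_of
def cam(n):
    return imaging.read_camera(n)
def ray(c,uv):
    K=c["intrinsics"];T=np.linalg.inv(c["camera_from_world"])
    x=(uv[0]-K[0,2])/K[0,0];y=(uv[1]-K[1,2])/K[1,1]
    return T[:3,3],T[:3,:3]@np.array([x,-y,-1.])
def at_z(c,uv,z):
    o,d=ray(c,uv);return o+d*(z-o[2])/d[2]
def cloud(c):
    K=c["intrinsics"];T=np.linalg.inv(c["camera_from_world"])
    v,u=np.mgrid[0:400,0:640];z=c["z_map"]
    P=np.stack([(u-K[0,2])/K[0,0]*z,-(v-K[1,2])/K[1,1]*z,-z],-1)
    return P@T[:3,:3].T+T[:3,3]
def save(c,name): cv2.imwrite(f"pics/{name}.png",c["color"][:,:,::-1])
E
python3 - <<'E'
from h import *
Z={"cap":32,"pump":44,"mouth":44,"pusher":55,"stand":55,"spool":32,"dial":8,"clothes_peg":14,"gasket":6,"seat":28}
print(state())
for n in("top","side"):
    c=cam(n);save(c,n+"0");P=cloud(c);print(n,c["intrinsics"].tolist(),np.linalg.inv(c["camera_from_world"])[:3,3].round())
    for t in Z:
        b=[(np.round(r["bbox"]).tolist(),round(r["confidence"],2)) for r in spot_in(n,t)]
        m=[(np.round(r["uv"]).tolist(),round(r["confidence"],2),at_z(c,r["uv"],{"cap":0,"pump":0,"spool":0,"dial":0,"clothes_peg":0,"gasket":0,"stand":0}.get(t,Z[t])).round().tolist()) for r in mark_of(n,t)]
        print(t,b,m)
a=cv2.imread("pics/top0.png");b=cv2.imread("pics/side0.png")
E
```

```text
{'t': 0.0, 'joints': array([ 1.18742682e+00,  4.91560380e-01,  1.55943402e+00,  7.65763987e-07,
        1.09168719e+00, -1.05609000e-01]), 'qvel': array([ 1.40564893e-03, -1.16656246e-03, -1.90090172e-03, -1.28966665e-04,
       -2.37513908e-05, -2.36645041e-03]), 'tau': array([-1.30009616e-03, -6.12635064e+01, -2.58190763e+01,  6.92658685e-02,
        4.80902789e-02, -1.87040123e-04]), 'eef_pos': array([171.27246071, 600.83250985, 214.06654875]), 'tcp_rot': array([-3.14050986e+00, -1.15462960e-04,  2.86383173e+00]), 'ft_force': array([-0.58207327, -0.22255028, -0.34475515]), 'moment': array([ 0.03688916, -0.0325906 , -0.01105314]), 'grip_force': 0.0, 'opening': 0.9984953260347434}
top [[449.46285846283575, 0.0, 316.1880524069954], [0.0, 449.46285846283575, 205.097189925596], [0.0, 0.0, 1.0]] [452.  -1. 887.]
cap [([368.0, 196.0, 391.0, 224.0], 0.69), ([310.0, 206.0, 339.0, 228.0], 0.65), ([159.0, 207.0, 217.0, 263.0], 0.58)] [([378.0, 209.0], 0.97, [534.0, -119.0, 0.0]), ([321.0, 218.0], 0.79, [517.0, -6.0, 0.0])]
pump [([412.0, 167.0, 477.0, 243.0], 0.81)] [([442.0, 210.0], 0.68, [
[... 1741 characters left out ...]
91, [621.0, 270.0, 0.0]), ([172.0, 208.0], 0.72, [345.0, 251.0, 0.0]), ([234.0, 183.0], 0.63, [486.0, 243.0, 0.0])]
spool [([275.0, 179.0, 289.0, 201.0], 0.68)] [([283.0, 193.0], 0.81, [537.0, 141.0, 0.0]), ([344.0, 176.0], 0.39, [671.0, 101.0, 0.0])]
dial [([331.0, 163.0, 358.0, 183.0], 0.86)] [([344.0, 174.0], 0.59, [677.0, 108.0, 0.0])]
clothes_peg [([336.0, 264.0, 346.0, 296.0], 0.52)] [([340.0, 283.0], 0.72, [440.0, -126.0, 0.0])]
gasket [([423.0, 210.0, 455.0, 232.0], 0.89), ([386.0, 242.0, 492.0, 333.0], 0.62), ([216.0, 122.0, 241.0, 164.0], 0.52)] [([440.0, 220.0], 0.72, [690.0, -133.0, 0.0])]
seat [([386.0, 245.0, 491.0, 332.0], 0.65)] [([440.0, 282.0], 0.77, [531.0, -249.0, 28.0])]
```

```bash
python3 - <<'E'
import cv2
a=cv2.imread("pics/top0.png")[110:350,130:490]
cv2.imwrite("pics/top0c.png",cv2.resize(a,None,fx=2.2,fy=2.2,interpolation=cv2.INTER_CUBIC))
E
```

```text
(no output)
```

View pics/top0c.png

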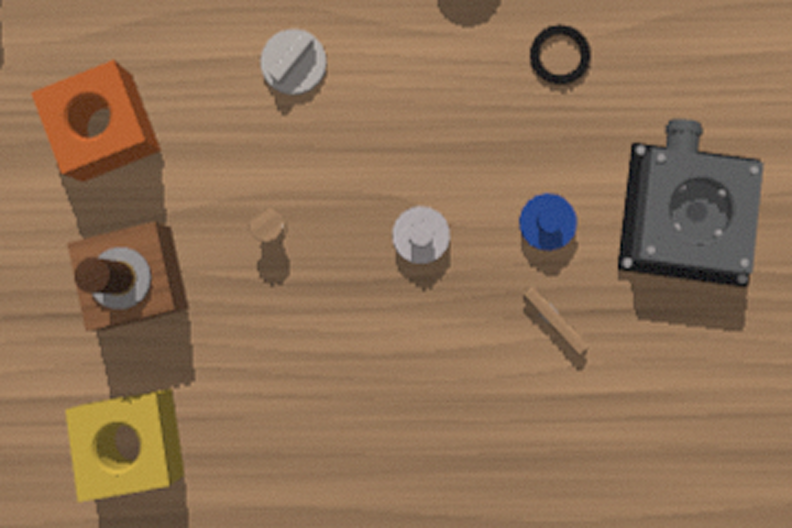

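The crop shows two cap-like things. The plain grey one is at image (321,217) and the blue one is at (379,211); the grey aluminium one fits. There are three stand-like blocks: orange, yellow, and the brown wooden one at about (186,235), which holds the pusher and is the real stand. The pump is at about (447,203). This enlarged crop confirms all of these. Next I refine the positions using depth.

```bash
cat >> h.py <<'E'
def circ(p):
    A=np.c_[2*p,np.ones(len(p))];s=np.linalg.lstsq(A,(p**2).sum(1),rcond=None)[0]
    return s[:2],np.sqrt(s[2]+s[:2]@s[:2])
def sel(P,c,xy,r,z0,z1):
    m=(c["z_map"]>0)&(np.hypot(P[...,0]-xy[0],P[...,1]-xy[1])<r)&(P[...,2]>z0)&(P[...,2]<z1);return m
def hullc(p):
    (x,y),r=cv2.minEnclosingCircle(p[:,:2].astype(np.float32));return np.round([x,y,r],1),len(p),np.median(p[:,2]).round(1),p[:,:2].mean(0).round(1)
E
python3 - <<'E'
from h import *
for n in("top","side"):
    c=cam(n);P=cloud(c);print(n)
    print("boss",hullc(P[sel(P,c,(517,-5),40,28,36)]))
    print("flange",hullc(P[sel(P,c,(517,-5),40,12,20)]))
    m=sel(P,c,(533,-247),75,38,50);print("rim",hullc(P[m]),cv2.minAreaRect(P[m][:,:2].astype(np.float32)))
    m=sel(P,c,(533,-247),35,20,35);print("floor",hullc(P[m]))
    print("collar",hullc(P[sel(P,c,(481,248),45,58.5,66)]))
    print("handletop",hullc(P[sel(P,c,(481,248),60,122,145)]))
    print("handlemid",hullc(P[sel(P,c,(481,248),60,75,122)]))
    m=sel(P,c,(481,248),65,50,58);print("stand",hullc(P[m]),cv2.minAreaRect(P[m][:,:2].astype(np.float32)))
E
```

```text
top
boss (array([518.3,  -6.9,  10.7]), 97, np.float64(31.6), array([518.3,  -6.9]))
flange (array([518.2,  -7.2,  25.3]), 422, np.float64(15.9), array([518.1,  -7.4]))
rim (array([ 538.6, -246.9,   69.4]), 2093, np.float64(43.9), array([ 536.2, -246.6])) ((547.1626586914062, -248.93582153320312), (97.55470275878906, 119.65003204345703), 81.64935302734375)
floor (array([ 536.4, -249.7,   26.8]), 562, np.float64(28.2), array([ 536.7, -250.3]))
collar (array([488.3, 240.6,  34.6]), 302, np.float64(60.7), array([479.9, 238.8]))
handletop (array([480.6, 245.7,  14. ]), 230, np.float64(130.4), array([480.4, 244.8]))
handlemid (array([481. , 243.7,  13.7]), 126, np.float64(99.2), array([479.6, 235.2]))
stand (array([482.4, 245.8,  52.7]), 999, np.float64(54.5), array([483.2, 242.3])) ((482.6411437988281, 246.11715698242188), (76.09907531738281, 77.05390167236328), 13.450858116149902)
side
boss (array([517.9,  -5.8,  11.9]), 86, np.float64(31.7), array([518. ,  -6.9]))
flange (array([518.4,  -5.9,  26.3]), 299, np.float64(16.0), array([514.5, -10.2]))
rim (array([ 538.2, -246.2,   69.5]), 2529, np.float64(43.7), array([ 533.3, -248.5])) ((546.3211059570312, -247.1839599609375), (98.21162414550781, 120.12051391601562), 81.48893737792969)
floor (array([ 541.1, -241.8,   25.5]), 527, np.float64(28.3), array([ 545.4, -240.2]))
collar (array([481. , 245.8,  27.4]), 188, np.float64(61.0), array([477.1, 239.8]))
handletop (array([480.9, 246.6,  15.3]), 124, np.float64(130.1), array([479.2, 243.5]))
handlemid (array([480.5, 244.2,  14.3]), 297, np.float64(98.8), array([476.8, 238.5]))
stand (array([483.4, 247.9,  52. ]), 476, np.float64(54.8), array([477.1, 235.7])) ((484.07672119140625, 247.88821411132812), (82.36686706542969, 79.5762710571289), 13.985913276672363)
```

```bash
cat >> h.py <<'E'
from scipy.spatial.transform import Rotation as Ro
def go(x,y,z):
    s=state();R=Ro.from_euler("xyz",s["tcp_rot"]).as_matrix()
    d=R.T@(np.array([x,y,z])-s["eef_pos"])
    print("slide m",(d/1000).round(4).tolist(),"pos",s["eef_pos"].round(1),"rot",s["tcp_rot"].round(3),"t",round(s["t"],2),"F",s["ft_force"].round(1),"op",round(s["opening"],3))
E
python3 - <<'E'
from h import *
for n in("top","side"):
    c=cam(n);P=cloud(c)
    m=sel(P,c,(537,-247),75,41.5,47).astype(np.uint8)
    pts=P[m>0][:,:2]
    print(n,cv2.minAreaRect(pts.astype(np.float32)))
    # inner edge: per-angle min radius of rim points, iterate the centre
    o=np.array([537.,-248.])
    for _ in range(5):
        d=pts-o;a=np.arctan2(d[:,1],d[:,0]);r=np.hypot(*d.T);q=[]
        for k in range(36):
            s=(a>-np.pi+k*np.pi/18)&(a<=-np.pi+(k+1)*np.pi/18)
            if s.any(): i=np.where(s)[0][r[s].argmin()];q.append(pts[i])
        o,rr=circ(np.array(q))
    print(o.round(1),rr.round(1))
    for t,z in(("mouth",44),("seat",28)): print(t,[(at_z(c,k["uv"],z).round(1),round(k["confidence"],2)) for k in mark_of(n,t)])
go(518,-7,120)
E
```

```text
top ((535.570068359375, -247.21365356445312), (97.02204895019531, 96.72525787353516), 81.92449951171875)
[ 535.7 -246.7] 27.4
mouth [(array([ 536.3, -250.8,   44. ]), 0.61)]
seat [(array([ 533.3, -252.1,   28. ]), 0.92)]
side ((536.3289794921875, -245.66458129882812), (98.2997055053711, 98.63541412353516), 80.97112274169922)
[ 535.4 -246.2] 27.3
mouth [(array([ 539.7, -242.8,   44. ]), 0.88)]
seat [(array([ 541.9, -246.1,   28. ]), 0.62)]
slide m [-0.5001, -0.4897, 0.0946] pos [171.4 601.1 214.7] rot [3.141 0.    2.864] t 2.5 F [1.  0.4 0. ] op 0.997
```

Emit:
{"api": "step_arm", "payload": {
  "increments": [
    {"slide":[-0.03,-0.03,0],"roll":0},
    {"slide":[-0.07,-0.07,0],"roll":0},
    {"slide":[-0.11,-0.11,0],"roll":0},
    {"slide":[-0.15,-0.148,0],"roll":0},
    {"slide":[-0.19,-0.187,0],"roll":0}
  ],
  "fingers": 0.55
}}

```text
t: 3.12
eef_pos: [303.5, 367.7, 214.9]
tcp_rot: [3.141, 0.0, 2.864]
ft_force: [1.3, 0.1, 0.1]
opening: 0.564
grip_force: 0.0
```

Emit:
{"api": "step_arm", "payload": {
  "increments": [
    {"slide":[-0.04,-0.04,0],"roll":0},
    {"slide":[-0.08,-0.08,0],"roll":0},
    {"slide":[-0.12,-0.12,0],"roll":0},
    {"slide":[-0.16,-0.16,0.02],"roll":0},
    {"slide":[-0.2,-0.196,0.04],"roll":0}
  ]
}}

```text
t: 3.75
eef_pos: [442.3, 124.0, 174.6]
tcp_rot: [3.141, 0.001, 2.864]
ft_force: [-0.3, -0.1, 0.7]
opening: 0.549
grip_force: 0.0
```

Emit:
{"api": "step_arm", "payload": {
  "increments": [
    {"slide":[-0.04,-0.04,0.015],"roll":0},
    {"slide":[-0.08,-0.08,0.03],"roll":0},
    {"slide":[-0.11,-0.107,0.055],"roll":0},
    {"slide":[-0.11,-0.107,0.055],"roll":0}
  ]
}}

```text
t: 4.25
eef_pos: [518.3, -9.3, 118.0]
tcp_rot: [-3.141, -0.002, 2.861]
ft_force: [0.3, 0.7, -0.2]
opening: 0.551
grip_force: 0.0
```

```bash
python3 -c "
from h import *
go(518.2,-6.8,18)"
```

```text
slide m [0.0006, 0.0024, 0.1] pos [518.3  -9.3 118. ] rot [-3.141e+00 -2.000e-03  2.861e+00] t 4.25 F [ 0.3  0.7 -0.2] op 0.551
```

Emit:
{"api": "step_arm", "payload": {
  "increments": [
    {"slide":[0,0.002,0.04],"roll":0},
    {"slide":[0,0.002,0.07],"roll":0},
    {"slide":[0,0.002,0.09],"roll":0},
    {"slide":[0,0.002,0.09],"roll":0},
    {"slide":[0,0.002,0.09],"roll":0}
  ]
}}

```text
t: 4.88
eef_pos: [518.7, -4.9, 30.7]
tcp_rot: [3.141, 0.001, 2.864]
ft_force: [0.5, 0.3, 0.1]
opening: 0.551
grip_force: 0.0
```

```bash
python3 -c "
from h import *
go(518.2,-6.8,18)"
```

```text
slide m [-0.0, -0.002, 0.0127] pos [518.7  -4.9  30.7] rot [3.141e+00 1.000e-03 2.864e+00] t 4.88 F [0.5 0.3 0.1] op 0.551
```

Emit:
{"api": "step_arm", "payload": {
  "increments": [
    {"slide":[0,-0.002,0.008],"roll":0},
    {"slide":[0,-0.002,0.0125],"roll":0},
    {"slide":[0,-0.002,0.0125],"roll":0},
    {"slide":[0,-0.002,0.0125],"roll":0}
  ]
}}

```text
t: 5.38
eef_pos: [517.9, -7.3, 17.2]
tcp_rot: [3.142, 0.0, 2.864]
ft_force: [0.3, -0.5, 0.1]
opening: 0.552
grip_force: 0.0
```

Emit:
{"api": "step_arm", "payload": {
  "increments": [
    {"slide":[0,0,0],"roll":0},
    {"slide":[0,0,0],"roll":0},
    {"slide":[0,0,0],"roll":0},
    {"slide":[0,0,0],"roll":0},
    {"slide":[0,0,0],"roll":0}
  ],
  "fingers": 0.1
}}

```text
t: 6.0
eef_pos: [517.9, -7.2, 17.2]
tcp_rot: [3.141, 0.0, 2.864]
ft_force: [1.2, 0.5, 0.4]
opening: 0.223
grip_force: 30.0
```

Emit:
{"api": "step_arm", "payload": {
  "increments": [
    {"slide":[0,0,-0.01],"roll":0},
    {"slide":[0,0,-0.03],"roll":0},
    {"slide":[0,0,-0.06],"roll":0},
    {"slide":[0,0,-0.07],"roll":0},
    {"slide":[0,0,-0.07],"roll":0}
  ]
}}

```text
t: 6.62
eef_pos: [518.0, -7.3, 87.5]
tcp_rot: [3.141, 0.001, 2.864]
ft_force: [0.5, -0.3, -0.8]
opening: 0.225
grip_force: 30.0
```

```bash
python3 -c "
from h import *
go(535.6,-246.7,90)
z=state()['eef_pos']
for n in ('top','side'):
    c=cam(n);save(c,n+'1');P=cloud(c)
    print(n,'band',hullc(P[sel(P,c,z[:2],40,z[2]-19,z[2]-0.5)]),hullc(P[sel(P,c,z[:2],40,z[2]-4,z[2]-.8)]))
"
```

```text
slide m [-0.0826, -0.2254, -0.0024] pos [518.   -7.3  87.5] rot [3.141e+00 1.000e-03 2.864e+00] t 6.62 F [ 0.5 -0.3 -0.8] op 0.225
top band (array([0., 0., 0.]), 0, np.float64(nan), array([nan, nan])) (array([0., 0., 0.]), 0, np.float64(nan), array([nan, nan]))
side band (array([517.5,  -8.1,  26.1]), 326, np.float64(84.9), array([509.4, -17.1])) (array([517.5,  -8. ,  26.1]), 185, np.float64(85.5), array([511.3, -14.3]))
  return _methods._mean(a, axis=axis, dtype=dtype,
  ret = ret.dtype.type(ret / rcount)
h.py:23: RuntimeWarning: Mean of empty slice.
  (x,y),r=cv2.minEnclosingCircle(p[:,:2].astype(np.float32));return np.round([x,y,r],1),len(p),np.median(p[:,2]).round(1),p[:,:2].mean(0).round(1)
  ret = um.true_divide(
```

Emit:
{"api": "step_arm", "payload": {
  "increments": [
    {"slide":[-0.015,-0.04,0],"roll":0},
    {"slide":[-0.035,-0.095,0],"roll":0},
    {"slide":[-0.055,-0.15,0],"roll":0},
    {"slide":[-0.072,-0.197,0],"roll":0},
    {"slide":[-0.083,-0.2245,0],"roll":0}
  ]
}}

```text
t: 7.35
eef_pos: [535.5, -248.2, 85.7]
tcp_rot: [3.141, -0.002, 2.862]
ft_force: [0.2, -0.4, -0.8]
opening: 0.224
grip_force: 30.0
```

Emit:
{"api": "step_arm", "payload": {
  "increments": [
    {"slide":[0,0,0.008],"roll":0},
    {"slide":[0,0,0.016],"roll":0},
    {"slide":[0,0,0.016],"roll":0}
  ]
}}

```text
t: 7.72
eef_pos: [535.6, -244.6, 69.9]
tcp_rot: [3.141, -0.002, 2.865]
ft_force: [-0.4, -1.0, -1.0]
opening: 0.22
grip_force: 30.0
```

```bash
python3 -c "
from h import *
go(535.8,-246.0,54.7)
z=state()['eef_pos']
for n in ('side',):
    c=cam(n);save(c,n+'2');P=cloud(c)
    print(n,'flange',hullc(P[sel(P,c,z[:2],40,z[2]-4,z[2]-.8)]))
"
```

```text
slide m [-0.0006, -0.0013, 0.0152] pos [ 535.6 -244.6   69.9] rot [ 3.141e+00 -2.000e-03  2.865e+00] t 7.72 F [-0.4 -1.  -1. ] op 0.22
side flange (array([ 535.6, -245.4,   25.4]), 241, np.float64(68.1), array([ 526.6, -250.9]))
```

Emit:
{"api": "step_arm", "payload": {
  "increments": [
    {"slide":[0,0,0],"roll":0},
    {"slide":[0,0,0],"roll":0},
    {"slide":[0,0,0],"roll":0},
    {"slide":[0,0,0.003],"roll":0},
    {"slide":[0,0,0.003],"roll":0}
  ]
}}

```text
t: 8.4
eef_pos: [535.9, -245.9, 67.8]
tcp_rot: [3.141, -0.0, 2.864]
ft_force: [0.2, 0.8, -0.7]
opening: 0.22
grip_force: 30.0
```

```bash
python3 -c "
from h import *
go(535.9,-246.0,54.9)"
```

```text
slide m [-0.0, -0.0001, 0.0129] pos [ 535.9 -245.9   67.8] rot [ 3.141 -0.     2.864] t 8.4 F [ 0.2  0.8 -0.7] op 0.22
```

Emit:
{"api": "step_arm", "payload": {
  "increments": [
    {"slide":[0,0,0.003],"roll":0},
    {"slide":[0,0,0.006],"roll":0},
    {"slide":[0,0,0.009],"roll":0},
    {"slide":[0,0,0.0115],"roll":0},
    {"slide":[0,0,0.0115],"roll":0}
  ]
}}

```text
t: 9.02
eef_pos: [536.0, -245.9, 56.4]
tcp_rot: [3.141, -0.0, 2.864]
ft_force: [-0.5, -0.1, -2.4]
opening: 0.227
grip_force: 30.0
```

Emit:
{"api": "step_arm", "payload": {
  "increments": [
    {"slide":[0,0,0.001],"roll":0},
    {"slide":[0,0,0.0015],"roll":0},
    {"slide":[0,0,0.0015],"roll":0}
  ]
}}

```text
t: 9.4
eef_pos: [536.1, -245.9, 55.1]
tcp_rot: [3.142, 0.0, 2.864]
ft_force: [-0.7, 0.4, -2.2]
opening: 0.22
grip_force: 30.0
```

Emit:
{"api": "step_arm", "payload": {
  "increments": [
    {"slide":[0,0,0],"roll":0},
    {"slide":[0,0,0],"roll":0},
    {"slide":[0,0,0],"roll":0}
  ],
  "fingers": 0.5
}}

```text
t: 9.78
eef_pos: [536.2, -245.9, 55.2]
tcp_rot: [3.142, 0.0, 2.864]
ft_force: [-0.1, 0.3, -0.4]
opening: 0.47
grip_force: 0.0
```

Emit:
{"api": "step_arm", "payload": {
  "increments": [
    {"slide":[0,0,-0.02],"roll":0},
    {"slide":[0,0,-0.06],"roll":0},
    {"slide":[0,0,-0.11],"roll":0},
    {"slide":[0,0,-0.15],"roll":0},
    {"slide":[0,0,-0.15],"roll":0}
  ]
}}

```text
t: 10.4
eef_pos: [537.0, -246.4, 208.2]
tcp_rot: [-3.14, 0.005, 2.864]
ft_force: [0.1, 0.2, 0.4]
opening: 0.499
grip_force: 0.0
```

```bash
python3 -c "
from h import *
c=cam('side');P=cloud(c)
cv2.imwrite('pics/rest.png',cv2.resize(c['color'][200:350,360:520,::-1],None,fx=3,fy=3))
for lo,hi in((50.5,56),(64,74)):
    q=P[sel(P,c,(536,-246),40,lo,hi)];print(hullc(q))
    if len(q): A=np.c_[q[:,:2]-[536,-246],np.ones(len(q))];print(np.linalg.lstsq(A,q[:,2],rcond=None)[0])
go(481,246.3,205)"
```

```text
(array([ 536.5, -245.9,   26.5]), 454, np.float64(52.4), array([ 531.6, -249.4]))
[ 1.68408704e-02 -1.78796507e-02  5.25015947e+01]
(array([ 535.4, -245.1,   12.2]), 146, np.float64(68.0), array([ 534.5, -246.4]))
[6.35276363e-02 3.57193958e-02 6.79097171e+01]
slide m [0.1881, 0.4583, 0.0004] pos [ 536.3 -246.   206.1] rot [-3.141e+00  2.000e-03  2.864e+00] t 10.45 F [ 0.2 -0.2 -0.4] op 0.503
```

View pics/rest.png

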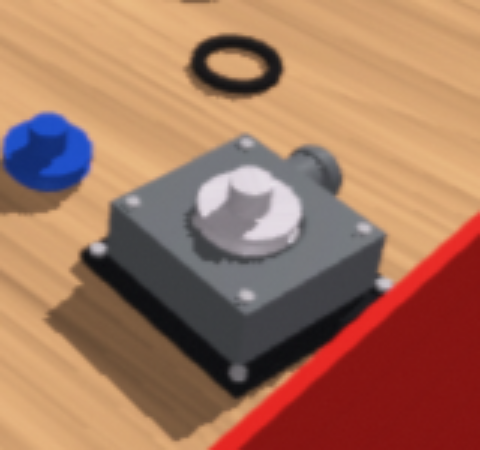

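The picture shows the cap level in the mouth of the recess at about (248,210) in the crop, with the flange just above the rim. The red shape is the arm. Next is the pusher.

Emit:
{"api": "step_arm", "payload": {
  "increments": [
    {"slide":[0.015,0.037,0],"roll":0},
    {"slide":[0.037,0.09,0],"roll":0},
    {"slide":[0.06,0.146,0],"roll":0},
    {"slide":[0.082,0.2,0],"roll":0},
    {"slide":[0.105,0.256,0],"roll":0}
  ]
}}

```text
t: 11.08
eef_pos: [504.4, 30.8, 203.8]
tcp_rot: [-3.141, -0.002, 2.863]
ft_force: [0.8, -0.0, -0.0]
opening: 0.497
grip_force: 0.0
```

Emit:
{"api": "step_arm", "payload": {
  "increments": [
    {"slide":[0.022,0.054,0],"roll":0},
    {"slide":[0.045,0.11,0],"roll":0},
    {"slide":[0.065,0.16,0],"roll":0},
    {"slide":[0.083,0.202,0],"roll":0},
    {"slide":[0.083,0.202,0],"roll":0}
  ]
}}

```text
t: 11.7
eef_pos: [479.7, 248.3, 203.5]
tcp_rot: [-3.14, -0.002, 2.867]
ft_force: [-0.9, -0.7, 0.5]
opening: 0.499
grip_force: 0.0
```

Emit:
{"api": "step_arm", "payload": {
  "increments": [
    {"slide":[0,0,0.01],"roll":0},
    {"slide":[0,0,0.04],"roll":0},
    {"slide":[0,0,0.06],"roll":0},
    {"slide":[0,0,0.06],"roll":0},
    {"slide":[0,0,0.06],"roll":0}
  ]
}}

```text
t: 12.32
eef_pos: [481.3, 245.4, 145.4]
tcp_rot: [3.141, 0.0, 2.863]
ft_force: [0.9, 0.2, 0.4]
opening: 0.496
grip_force: 0.0
```

```bash
python3 -c "
from h import *
go(481.2,246.6,78)"
```

```text
slide m [0.0004, 0.0011, 0.0674] pos [481.3 245.4 145.4] rot [3.141 0.    2.863] t 12.32 F [0.9 0.2 0.4] op 0.496
```

Emit:
{"api": "step_arm", "payload": {
  "increments": [
    {"slide":[0,0.001,0.03],"roll":0},
    {"slide":[0,0.001,0.055],"roll":0},
    {"slide":[0,0.001,0.067],"roll":0},
    {"slide":[0,0.001,0.067],"roll":0},
    {"slide":[0,0.001,0.067],"roll":0}
  ]
}}

```text
t: 12.95
eef_pos: [481.6, 247.2, 79.1]
tcp_rot: [3.141, 0.001, 2.864]
ft_force: [0.9, -0.5, -0.5]
opening: 0.498
grip_force: 0.0
```

Emit:
{"api": "step_arm", "payload": {
  "increments": [
    {"slide":[0,0,0],"roll":0},
    {"slide":[0,0,0],"roll":0},
    {"slide":[0,0,0],"roll":0},
    {"slide":[0,0,0],"roll":0},
    {"slide":[0,0,0],"roll":0}
  ],
  "fingers": 0.1
}}

```text
t: 13.58
eef_pos: [481.4, 247.2, 78.5]
tcp_rot: [3.141, 0.001, 2.864]
ft_force: [-0.8, 1.0, 5.7]
opening: 0.296
grip_force: 30.0
```

Emit:
{"api": "step_arm", "payload": {
  "increments": [
    {"slide":[0,0,-0.01],"roll":0},
    {"slide":[0,0,-0.04],"roll":0},
    {"slide":[0,0,-0.08],"roll":0},
    {"slide":[0,0,-0.115],"roll":0},
    {"slide":[0,0,-0.13],"roll":0}
  ]
}}

```text
t: 14.2
eef_pos: [481.4, 247.1, 210.1]
tcp_rot: [3.14, 0.002, 2.864]
ft_force: [0.7, 0.1, -1.8]
opening: 0.29
grip_force: 30.0
```

Emit:
{"api": "step_arm", "payload": {
  "increments": [
    {"slide":[0,0,0],"roll":0},
    {"slide":[0,0,0],"roll":0},
    {"slide":[0,0,0],"roll":0}
  ]
}}

```text
t: 14.58
eef_pos: [480.8, 246.9, 206.9]
tcp_rot: [-3.14, -0.002, 2.864]
ft_force: [-0.2, -0.7, -2.8]
opening: 0.292
grip_force: 30.0
```

```bash
python3 -c "
from h import *
z=state()['eef_pos'];print(z)
c=cam('side');save(c,'push');P=cloud(c)
for lo in range(-80,10,5):
    q=P[sel(P,c,z[:2],45,z[2]+lo,z[2]+lo+5)]
    if len(q)>5: print(lo,hullc(q))
b=np.round([c['intrinsics']@np.diag([1,-1,-1])@(c['camera_from_world']@np.r_[z,1])[:3]])[0];print(b[:2]/b[2])
u,v=(b[:2]/b[2]).astype(int);cv2.imwrite('pics/pushc.png',cv2.resize(c['color'][max(0,v-90):v+110,max(0,u-100):u+100,::-1],None,fx=2.5,fy=2.5))
go(536.2,-246.0,210)"
```

```text
[480.8142681  246.88457796 206.91344225]
-70 (array([478.1, 242.5,  10.8]), 16, np.float64(140.7), array([475.9, 239.5]))
-65 (array([478. , 243.2,  11.9]), 29, np.float64(144.9), array([476.7, 238.5]))
-60 (array([479.8, 244.8,  11.7]), 30, np.float64(149.0), array([476.4, 239.3]))
-55 (array([479.6, 242.2,  12.2]), 31, np.float64(154.7), array([477.7, 238. ]))
-50 (array([477.8, 242.4,  11.7]), 29, np.float64(159.6), array([474.8, 238.5]))
-45 (array([478.9, 242.9,  11.6]), 34, np.float64(164.3), array([477.5, 237.8]))
-40 (array([480.6, 243. ,  12.6]), 32, np.float64(169.1), array([476.9, 238.7]))
-35 (array([478.2, 243.1,  11.6]), 31, np.float64(174.3), array([476.1, 238.4]))
-25 (array([479.2, 243.8,  25.4]), 44, np.float64(185.3), array([472.2, 229.2]))
-20 (array([479.5, 245.1,  26.6]), 172, np.float64(189.5), array([476.2, 238.3]))
-15 (array([478.8, 241.9,  13.8]), 40, np.float64(194.5), array([475.2, 237.4]))
-10 (array([479.7, 242.5,  13.4]), 38, np.float64(199.7), array([476.5, 237. ]))
-5 (array([476.2, 241.5,  12.3]), 24, np.float64(203.3), array([474.2, 238.4]))
0 (array([479.2, 245.9,  21.2]), 46, np.float64(209.4), array([473.9, 236.2]))
5 (array([479.2, 247.6,  22.7]), 36, np.float64(214.4), array([473.3, 235.2]))
[217.84989429  90.01268499]
slide m [-0.1884, -0.4588, -0.0027] pos [480.9 246.9 207.1] rot [-3.141e+00 -1.000e-03  2.864e+00] t 14.62 F [-0.9 -0.3 -1.8] op 0.29
```

View pics/pushc.png

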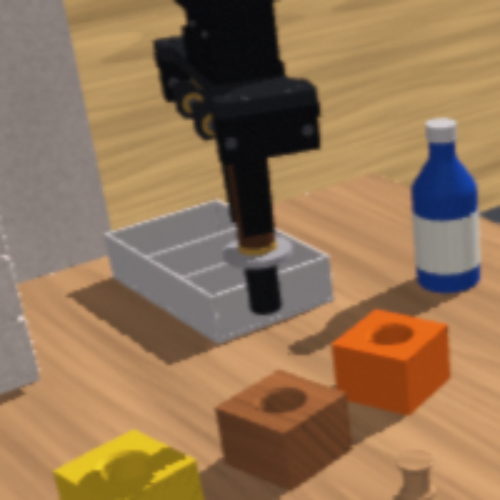

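The pusher is held upright by the handle (collar at about (257,250) in the crop, nose tip at about (264,308)), and the stand is empty below it. Next I carry it over the cap.

Emit:
{"api": "step_arm", "payload": {
  "increments": [
    {"slide":[-0.01,-0.025,0],"roll":0},
    {"slide":[-0.029,-0.07,0],"roll":0},
    {"slide":[-0.05,-0.122,0],"roll":0},
    {"slide":[-0.071,-0.173,0],"roll":0},
    {"slide":[-0.092,-0.224,0],"roll":0}
  ]
}}

```text
t: 15.25
eef_pos: [508.1, 4.7, 207.7]
tcp_rot: [3.142, -0.001, 2.864]
ft_force: [-0.1, -0.9, -1.5]
opening: 0.292
grip_force: 30.0
```

Emit:
{"api": "step_arm", "payload": {
  "increments": [
    {"slide":[-0.021,-0.051,0],"roll":0},
    {"slide":[-0.042,-0.102,0],"roll":0},
    {"slide":[-0.062,-0.151,0],"roll":0},
    {"slide":[-0.08,-0.195,0],"roll":0},
    {"slide":[-0.092,-0.224,0],"roll":0}
  ]
}}

```text
t: 15.88
eef_pos: [535.1, -236.4, 207.3]
tcp_rot: [3.141, -0.001, 2.862]
ft_force: [0.1, -0.4, -1.5]
opening: 0.289
grip_force: 30.0
```

Emit:
{"api": "step_arm", "payload": {
  "increments": [
    {"slide":[-0.004,-0.011,0.01],"roll":0},
    {"slide":[-0.004,-0.011,0.03],"roll":0},
    {"slide":[-0.004,-0.011,0.045],"roll":0},
    {"slide":[-0.004,-0.011,0.045],"roll":0},
    {"slide":[-0.004,-0.011,0.045],"roll":0}
  ]
}}

```text
t: 16.5
eef_pos: [536.4, -245.6, 163.5]
tcp_rot: [-3.142, 0.0, 2.864]
ft_force: [-0.4, 0.0, -1.9]
opening: 0.296
grip_force: 30.0
```

```bash
python3 -c "
from h import *
s=state();z=s['eef_pos'];print(z)
c=cam('side');save(c,'over');P=cloud(c)
q=P[sel(P,c,z[:2],25,72,z[2]-26)];v=q[:,2]
print('nose',hullc(q),np.sort(v)[:8].round(1),'circ',circ(q[v>v.min()+3][:,:2]))
print('boss',hullc(P[sel(P,c,(536,-246),18,64,71)]))
q=P[sel(P,c,z[:2],30,z[2]-23,z[2]-10)]
print('collar',hullc(P[sel(P,c,z[:2],40,z[2]-21,z[2]-16)]))
u,w=436,240;cv2.imwrite('pics/overc.png',cv2.resize(c['color'][w-110:w+90,u-100:u+100,::-1],None,fx=2.5,fy=2.5))
go(536.2,-246.0,140)"
```

```text
[ 536.36484574 -245.62702617  163.46466154]
nose (array([ 534.5, -247.7,   12.7]), 318, np.float64(112.4), array([ 528., -251.])) [95.6 95.7 96.1 96.5 97.  97.  97.1 97.6] circ (array([ 535.36495349, -246.37166236]), np.float64(11.415638395237007))
boss (array([ 535.9, -245.5,   11.7]), 144, np.float64(68.1), array([ 534.7, -246.3]))
collar (array([ 535.9, -245.8,   26.8]), 416, np.float64(145.7), array([ 527.8, -250.8]))
slide m [0.0002, -0.0003, 0.0237] pos [ 536.4 -245.8  163.7] rot [-3.141e+00  1.000e-03  2.864e+00] t 16.55 F [ 0.5  0.3 -1.5] op 0.29
```

View pics/overc.png

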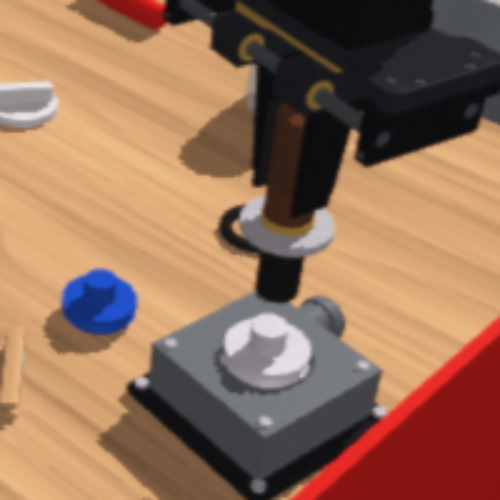

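The nose tip, at about (278,297) in the crop, is directly above the cap's boss at about (268,325). The gap is 27 mm.

Emit:
{"api": "step_arm", "payload": {
  "increments": [
    {"slide":[0,0,0.01],"roll":0},
    {"slide":[0,0,0.018],"roll":0},
    {"slide":[0,0,0.0235],"roll":0},
    {"slide":[0,0,0.0235],"roll":0},
    {"slide":[0,0,0.0235],"roll":0}
  ]
}}

```text
t: 17.18
eef_pos: [536.2, -246.0, 139.7]
tcp_rot: [3.142, 0.0, 2.864]
ft_force: [0.2, 0.1, -2.7]
opening: 0.292
grip_force: 30.0
```

Emit:
{"api": "step_arm", "payload": {
  "increments": [
    {"slide":[0,0,0.0007],"roll":0},
    {"slide":[0,0,0.0014],"roll":0},
    {"slide":[0,0,0.002],"roll":0},
    {"slide":[0,0,0.002],"roll":0}
  ]
}}

```text
t: 17.68
eef_pos: [536.1, -245.9, 137.6]
tcp_rot: [3.141, -0.0, 2.864]
ft_force: [0.3, -0.4, -1.2]
opening: 0.287
grip_force: 30.0
```

Emit:
{"api": "step_arm", "payload": {
  "increments": [
    {"slide":[0,0,0.0005],"roll":0},
    {"slide":[0,0,0.001],"roll":0},
    {"slide":[0,0,0.0015],"roll":0},
    {"slide":[0,0,0.002],"roll":0}
  ]
}}

```text
t: 18.18
eef_pos: [536.3, -246.0, 135.9]
tcp_rot: [-3.141, 0.001, 2.864]
ft_force: [-0.8, 0.4, 3.3]
opening: 0.29
grip_force: 30.0
```

Emit:
{"api": "step_arm", "payload": {
  "increments": [
    {"slide":[0,0,0.0005],"roll":0},
    {"slide":[0,0,0.001],"roll":0},
    {"slide":[0,0,0.001],"roll":0}
  ]
}}

```text
t: 18.55
eef_pos: [536.4, -246.2, 135.3]
tcp_rot: [-3.141, 0.001, 2.864]
ft_force: [-1.2, 0.2, 7.1]
opening: 0.288
grip_force: 30.0
```

Emit:
{"api": "step_arm", "payload": {
  "increments": [
    {"slide":[0,0,0.0005],"roll":0},
    {"slide":[0,0,0.001],"roll":0},
    {"slide":[0,0,0.001],"roll":0}
  ]
}}

```text
t: 18.92
eef_pos: [536.7, -246.3, 135.0]
tcp_rot: [-3.141, 0.002, 2.864]
ft_force: [-1.3, 1.0, 12.8]
opening: 0.289
grip_force: 30.0
```

Emit:
{"api": "step_arm", "payload": {
  "increments": [
    {"slide":[0,0,0.0005],"roll":0},
    {"slide":[0,0,0.001],"roll":0},
    {"slide":[0,0,0.001],"roll":0}
  ]
}}

```text
t: 19.3
eef_pos: [537.0, -246.4, 134.3]
tcp_rot: [-3.141, 0.003, 2.864]
ft_force: [-0.8, 0.5, 15.4]
opening: 0.29
grip_force: 30.0
```

Emit:
{"api": "step_arm", "payload": {
  "increments": [
    {"slide":[0,0,0.0003],"roll":0},
    {"slide":[0,0,0.0006],"roll":0},
    {"slide":[0,0,0.0006],"roll":0}
  ]
}}

```text
t: 19.68
eef_pos: [536.9, -246.4, 133.4]
tcp_rot: [-3.141, 0.003, 2.864]
ft_force: [-0.4, -0.8, 10.2]
opening: 0.294
grip_force: 30.0
```

Emit:
{"api": "step_arm", "payload": {
  "increments": [
    {"slide":[0,0,0.0003],"roll":0},
    {"slide":[0,0,0.0006],"roll":0},
    {"slide":[0,0,0.0006],"roll":0}
  ]
}}

```text
t: 20.05
eef_pos: [536.5, -246.2, 132.1]
tcp_rot: [-3.141, 0.002, 2.864]
ft_force: [-0.1, -0.4, 3.7]
opening: 0.291
grip_force: 30.0
```

```bash
python3 -c "
from h import *
s=state();z=s['eef_pos'];print(z,s['ft_force'])
c=cam('side');P=cloud(c)
q=P[sel(P,c,z[:2],26,47,56)];print('flange',hullc(q),np.percentile(q[:,2],[5,25,50,75,95]).round(1))
q=P[sel(P,c,(536,-246),26.5,41,47)];print('fl',hullc(q))
print('collar',hullc(P[sel(P,c,z[:2],40,z[2]-21,z[2]-10)]))
"
```

```text
[ 536.52207813 -246.18551204  132.05676585] [-0.06389113 -0.43423269  3.73586006]
flange (array([ 536.7, -245.8,   25.8]), 433, np.float64(48.6), array([ 531.6, -249.2])) [47.2 48.  48.6 49.2 52.4]
fl (array([ 535.4, -246.6,   25.8]), 85, np.float64(46.2), array([ 523.6, -252.3]))
collar (array([ 535. , -247. ,   26.8]), 487, np.float64(114.5), array([ 527.8, -251.3]))
```

Emit:
{"api": "step_arm", "payload": {
  "increments": [
    {"slide":[0,0,0.0005],"roll":0},
    {"slide":[0,0,0.001],"roll":0},
    {"slide":[0,0,0.001],"roll":0}
  ]
}}

```text
t: 20.48
eef_pos: [535.7, -245.7, 129.8]
tcp_rot: [3.141, -0.001, 2.864]
ft_force: [-0.9, 0.7, -1.2]
opening: 0.289
grip_force: 30.0
```

```bash
python3 -c "
from h import *
s=state();z=s['eef_pos']
c=cam('side');P=cloud(c)
q=P[sel(P,c,(536,-246),24,40,56)];print('flange',hullc(q),np.percentile(q[:,2],[5,25,50,75,95]).round(1))
"
```

```text
flange (array([ 536. , -246. ,   23.9]), 444, np.float64(44.1), array([ 531.2, -249.4])) [42.4 43.4 44.1 45.2 52.5]
```

The flange is level with the rim and the force has gone, so the cap is home. Next I return the pusher.

Emit:
{"api": "step_arm", "payload": {
  "increments": [
    {"slide":[0,0,-0.01],"roll":0},
    {"slide":[0,0,-0.035],"roll":0},
    {"slide":[0,0,-0.065],"roll":0},
    {"slide":[0,0,-0.078],"roll":0},
    {"slide":[0.004,0.01,-0.078],"roll":0}
  ]
}}

```text
t: 21.15
eef_pos: [535.0, -235.3, 208.9]
tcp_rot: [-3.141, 0.001, 2.863]
ft_force: [0.3, 0.1, -2.3]
opening: 0.287
grip_force: 30.0
```

Emit:
{"api": "step_arm", "payload": {
  "increments": [
    {"slide":[0.015,0.037,0],"roll":0},
    {"slide":[0.036,0.088,0],"roll":0},
    {"slide":[0.057,0.139,0],"roll":0},
    {"slide":[0.078,0.19,0],"roll":0},
    {"slide":[0.099,0.241,0],"roll":0}
  ]
}}

```text
t: 21.78
eef_pos: [504.6, 25.9, 207.3]
tcp_rot: [-3.141, -0.002, 2.864]
ft_force: [0.8, -0.3, -1.3]
opening: 0.29
grip_force: 30.0
```

Emit:
{"api": "step_arm", "payload": {
  "increments": [
    {"slide":[0.021,0.051,0],"roll":0},
    {"slide":[0.042,0.102,0],"roll":0},
    {"slide":[0.062,0.151,0],"roll":0},
    {"slide":[0.076,0.187,0],"roll":0},
    {"slide":[0.085,0.208,0],"roll":0}
  ]
}}

```text
t: 22.4
eef_pos: [479.7, 249.1, 207.2]
tcp_rot: [-3.141, -0.002, 2.866]
ft_force: [0.1, -0.8, -2.0]
opening: 0.287
grip_force: 30.0
```

Emit:
{"api": "step_arm", "payload": {
  "increments": [
    {"slide":[0,0,0],"roll":0},
    {"slide":[0,0,0],"roll":0},
    {"slide":[0,0,0],"roll":0},
    {"slide":[0,0,0],"roll":0}
  ]
}}

```text
t: 22.9
eef_pos: [481.3, 246.4, 208.4]
tcp_rot: [3.142, 0.0, 2.863]
ft_force: [-0.3, 0.0, -1.8]
opening: 0.295
grip_force: 30.0
```

```bash
python3 -c "
from h import *
c=cam('side');P=cloud(c)
q=P[sel(P,c,(536,-246),24,38,56)];print('flange',hullc(q),hullc(P[sel(P,c,(536,-246),18,54,66)]))
go(481.4,247.2,80)"
```

```text
flange (array([ 535.9, -246. ,   24. ]), 452, np.float64(44.1), array([ 531.2, -249.6])) (array([ 535.4, -245.5,   12. ]), 153, np.float64(59.5), array([ 533.8, -246.5]))
slide m [0.0001, 0.0007, 0.1285] pos [481.3 246.5 208.5] rot [3.141 0.    2.863] t 22.95 F [ 0.2 -0.6 -2.1] op 0.288
```

Emit:
{"api": "step_arm", "payload": {
  "increments": [
    {"slide":[0,0.0005,0.02],"roll":0},
    {"slide":[0,0.0005,0.05],"roll":0},
    {"slide":[0,0.0005,0.07],"roll":0},
    {"slide":[0,0.0005,0.078],"roll":0},
    {"slide":[0,0.0005,0.08],"roll":0}
  ]
}}

```text
t: 23.58
eef_pos: [481.5, 247.4, 128.5]
tcp_rot: [3.142, -0.0, 2.864]
ft_force: [0.3, 0.1, -1.4]
opening: 0.292
grip_force: 30.0
```

Emit:
{"api": "step_arm", "payload": {
  "increments": [
    {"slide":[0,0,0.01],"roll":0},
    {"slide":[0,0,0.022],"roll":0},
    {"slide":[0,0,0.034],"roll":0},
    {"slide":[0,0,0.043],"roll":0},
    {"slide":[0,0,0.045],"roll":0}
  ]
}}

```text
t: 24.2
eef_pos: [481.1, 247.4, 82.7]
tcp_rot: [-3.141, -0.001, 2.864]
ft_force: [-0.1, -0.6, -1.8]
opening: 0.288
grip_force: 30.0
```

Emit:
{"api": "step_arm", "payload": {
  "increments": [
    {"slide":[0,0,0.0015],"roll":0},
    {"slide":[0,0,0.0025],"roll":0},
    {"slide":[0,0,0.0025],"roll":0},
    {"slide":[0,0,0.0025],"roll":0}
  ]
}}

```text
t: 24.7
eef_pos: [481.4, 247.6, 81.1]
tcp_rot: [3.141, 0.0, 2.864]
ft_force: [-0.5, 0.3, -1.1]
opening: 0.29
grip_force: 30.0
```

Emit:
{"api": "step_arm", "payload": {
  "increments": [
    {"slide":[0,0,0.001],"roll":0},
    {"slide":[0,0,0.002],"roll":0},
    {"slide":[0,0,0.0025],"roll":0},
    {"slide":[0,0,0.0025],"roll":0}
  ]
}}

```text
t: 25.2
eef_pos: [481.3, 247.5, 78.5]
tcp_rot: [3.142, 0.0, 2.864]
ft_force: [-0.4, 0.0, 0.6]
opening: 0.288
grip_force: 30.0
```

Contact has started at the grasp height, so I release and back off.

Emit:
{"api": "step_arm", "payload": {
  "increments": [
    {"slide":[0,0,0],"roll":0},
    {"slide":[0,0,0],"roll":0},
    {"slide":[0,0,0],"roll":0},
    {"slide":[0,0,0],"roll":0}
  ],
  "fingers": 0.55
}}

```text
t: 25.7
eef_pos: [481.4, 247.5, 78.5]
tcp_rot: [3.141, 0.0, 2.864]
ft_force: [-0.0, -0.8, -0.4]
opening: 0.543
grip_force: 0.0
```

Emit:
{"api": "step_arm", "payload": {
  "increments": [
    {"slide":[0,0,-0.01],"roll":0},
    {"slide":[0,0,-0.04],"roll":0},
    {"slide":[0,0,-0.08],"roll":0},
    {"slide":[0,0,-0.12],"roll":0},
    {"slide":[0,0,-0.15],"roll":0}
  ]
}}

```text
t: 26.32
eef_pos: [481.4, 247.6, 231.0]
tcp_rot: [3.14, 0.002, 2.864]
ft_force: [0.4, 1.5, -0.4]
opening: 0.549
grip_force: 0.0
```

Emit:
{"api": "step_arm", "payload": {
  "increments": [
    {"slide":[0.02,0.05,0],"roll":0},
    {"slide":[0.04,0.1,0],"roll":0},
    {"slide":[0.05,0.13,0],"roll":0},
    {"slide":[0.05,0.13,0],"roll":0},
    {"slide":[0.05,0.13,0],"roll":0}
  ]
}}

```text
t: 26.95
eef_pos: [468.8, 385.6, 228.7]
tcp_rot: [-3.141, 0.0, 2.864]
ft_force: [-0.6, -1.0, 0.5]
opening: 0.554
grip_force: 0.0
```

```bash
python3 -c "
from h import *
c=cam('side');P=cloud(c);save(c,'end')
print('collar',hullc(P[sel(P,c,(481,247),45,58.5,66)]),'htop',hullc(P[sel(P,c,(481,247),30,127,145)]))
print('boss',hullc(P[sel(P,c,(536,-246),18,54,66)]),'flange',hullc(P[sel(P,c,(536,-246),24,38,50)]))
print(state())
"
```

```text
collar (array([481.2, 245.3,  26.5]), 188, np.float64(61.1), array([476.8, 239.4])) htop (array([480.6, 245.6,  15.6]), 92, np.float64(130.8), array([480. , 244.6]))
boss (array([ 535.8, -247. ,   12.3]), 156, np.float64(59.5), array([ 534. , -246.7])) flange (array([ 536. , -246.2,   24. ]), 405, np.float64(44.0), array([ 531.4, -249.6]))
{'t': 27.0, 'joints': array([ 5.79164859e-01,  4.51608980e-01,  1.58764855e+00, -9.88638361e-05,
        1.10231795e+00, -7.13265532e-01]), 'qvel': array([-0.00817834, -0.00255855,  0.00071116,  0.00141204, -0.00244499,
        0.00348584]), 'tau': array([ 7.95612819e-01, -5.84311938e+01, -2.61108077e+01,  5.43269282e-02,
        8.40378203e-02, -2.13065550e-04]), 'eef_pos': array([468.90226268, 385.36302207, 228.7762463 ]), 'tcp_rot': array([-3.14154792e+00,  7.79433348e-05,  2.86327136e+00]), 'ft_force': array([0.4439719 , 0.51972354, 0.12361756]), 'moment': array([0.01267197, 0.04640317, 0.01472179]), 'grip_force': 0.0, 'opening': 0.5464065595123838}
```

View pics/end.png

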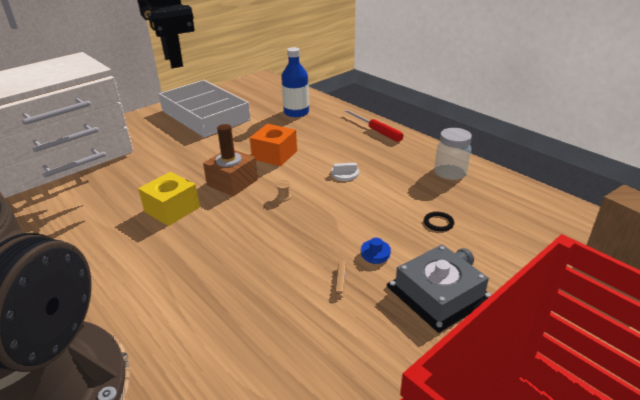

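The picture shows the pusher upright in the brown stand at about (228,155) and the cap flush in the pump at about (442,270). The bystanders are unmoved and the arm is clear.

```bash
python3 -c "
from h import *
print(env.job_done())"
```

```text
the job is handed in; nothing more can be done
None
```

The cap is pressed home with its flange flush with the rim, the pusher hangs back in its stand, the bystanders were not touched, and the job is handed in; the hand-in call gave no verdict.

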